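# Lock the yellow specimen chuck into the cryostat stage

### The arm

A 6-joint arm with a two-finger parallel gripper is mounted at the origin on the work surface. World frame = base frame: x ahead of the robot, y to its left, z up, the work surface at z = 0. Lengths are in m, angles in rad, forces in N, time in s.
With the tool pointing down it reaches from about 0.3 to 0.775 m from the base axis. Payload 14.6 kg.
Tool frame: the origin (TCP) lies at the very end of the fingers, on their centre line; the grasp point (between the pads) lies 19 mm behind it (bot.grip_point_offset is the distance from the TCP to the grasp point, in m); z points along the fingers, y is the direction in which the jaws open and shut (so a half turn about z gives the same grasp; the last joint's range is limited). The gripper opens to 94 mm and grips with 3 to 60 N. Pads are 16 mm wide; open, the fingers measure 119 mm over their backs; the gripper's body (75 mm by 177 mm) begins 78 mm behind the grasp point.
Start: joints at [-1.331, 0.3, 1.521, -0, 1.321, -0.067], TCP at [0.166, -0.524, 0.168] pointing down, gripper open.
Joint ranges: [-3.03, 3.03], [-0.79, 2.21], [0.23, 2.52], [-1.04, 4.18], [0, 3.07], [-2.55, 2.55]. Speed limits (rad/s): [2.22, 2.22, 2.57, 3.14, 3.14, 3.14].

### API

Orientations are given as a unit quaternion [x, y, z, w].
In Python, from rig import bot gives the robot as it stands. The module is installed in compiled form; this text tells all that it offers.
- The arm moves only by the shell command python3 -m creep 'ROWS'. ROWS is JSON, a list of rows, each an object of numbers: "x", "y", "z": the shift along the tool's x, y, z in m; "rx", "ry", "rz": the turn, a rotation vector about the tool's x, y, z in degrees; "jaw": the gripper's target within -1 to 1 (fully open at 1, half-way at 0, shut at -1). In form: [{"x": .., "y": .., "z": .., "rx": .., "ry": .., "rz": .., "jaw": ..}, ...]. A call has 1 to 20 rows; each row shifts and turns the commanded pose from where the row before left it, along the tool's axes as they then stand; what a row does not reach is not made up. A row lasts 1/8 s, in which the tool goes at most 62.5 mm and 10.7 degrees, less where a joint would pass 70% of its speed; a pose out of reach is approached as far as the arm can. A call with a gripper value outside its range is refused whole. The fingers move at their own pace and stop on an object; the grip force is fixed at half the most. Time passes only in rows, so rows that do not move let the fingers close. It gives the time, the measured TCP pose, the force and the opening at its end, in the units of the state.
- bot.get_state(): the state, without advancing time (a new reading comes with each control period).
- bot.snapshot(name): name is "scene" or "top" or "wrist"; returns a dict with "image" (384x512x3 uint8, red, green, blue), "depth" (384x512 float32, m along the optical axis (not along the pixel's ray), 0 where there is no reading), "fx", "fy", "cx", "cy" (pixels), "world_to_cam" (4x4, takes a point from world to camera coordinates). Camera axes: x right, y down, z forward; pixel columns grow to the right and rows downward; lengths in m; the calibration is good to about 2 mm. The wrist camera is an equidistant fisheye: a pixel r from the principal point sees the ray r / f radians off the axis. A picture is of the moment at which its call begins.
- bot.close_job(): hands the job in, once; it reports no verdict.
The state is a dict: "clock": time; "qpos": joint angles; "dq": joint speeds; "joint_torque": joint torques, N m; "position": TCP position; "tool_rot": TCP orientation; "force": force on the tool from outside, world axes, zero at the start; "wrist_torque": the same for the moment, N m; "width": finger opening in m.
Only numpy, scipy, OpenCV 4.12 (cv2) and the standard library are available. Lean on these libraries where they do the work, as an engineer would, in place of code of your own. Each camera call takes 0.05 s, during which the arm holds its last target.

### The job

Take the specimen chuck with the yellow ring from the white freezing plate, lower it into the slot of the orienting stage with its two lugs towards the white marks at the slot's ends, and twist it clockwise (seen from above) until its lugs lock under the stage's top plate and its clamp body lines up with the two red marks. Let go of it there, sitting fully down, and leave the blue and green chucks standing where they are.

Things in the scene. Friction and masses are not known exactly. Their poses are not given: they have to be found in the camera images.
- chuck_yellow: Chuck with yellow disc, 71 mm tall, 0.3 kg; origin: centre of underside, z up. Stem 28 mm dia, z 0-22 mm; at its foot lugs to +x and -x, together a bar 52 long, 12 wide, 8 high; disc 68 mm dia, z 22-30; clamp body 46 long (x), 26 wide (y), z 30-66, parallel to the lugs: grip across the 26; small white block on top. Same after half a turn.
- chuck_blue: Identical chuck with a blue disc, a bystander; origin: centre of its underside. The three chucks stand upright in a row, about 110 mm apart and in any order, on a white freezing plate 12 mm thick.
- chuck_green: Identical chuck with a green disc, a bystander on the same plate; origin: centre of its underside.
- socket (a point): Slot centre on the fixed stage's top face, 70 mm above bench (grey square head 96 mm, z up). x: line of red marks = locked chuck x. Slot 62x26 mm (middle 28 mm is 38 across), white marks at its ends, lies 60 deg counterclockwise of x from above. Top plate 9 mm, cavity below 15. Seated: disc on top face, chuck origin 22 mm below this; turns 60 deg clockwise, stop just beyond; not counterclockwise.
Mind the look-alikes: they are no part of the job. Leave any orange or pink look-alike of the chuck_yellow alone. There is more than one size of the part that bears socket; the job needs the middle-sized.

How it is judged:
By the outcome, as a careful person would: the job done as asked, in the order asked, and still so for the second after the job is handed in, with the robot touching nothing.
It also fails if it takes over 40 s, if anything falls off the work surface, if the arm or the gripper's body presses on something with over 40 N, if the wrist force passes 120 N, or if a joint passes its speed limit or range.

## Working session

There is one attempt and no reset: what is moved stays moved. The work goes in short steps, Python scripts to look and compute and a shell command to move; the robot and the scene stay as the last step left them, time stands still between calls to the robot, and variables do not carry over. Pictures are saved under pics/ and viewed, and the job is handed in when it is done.

```bash
mkdir -p pics; cat > h.py <<'E'
import numpy as np, cv2
from rig import bot
def snap(n,f):
    s=bot.snapshot(n); cv2.imwrite(f'pics/{f}.png',cv2.cvtColor(s['image'],cv2.COLOR_RGB2BGR)); np.savez(f'pics/{f}.npz',**s); return s
def ray(s,u,v,z):
    "pinhole pixel to plane z"
    M=np.linalg.inv(s['world_to_cam']); d=M[:3,:3]@np.array([(u-s['cx'])/s['fx'],(v-s['cy'])/s['fy'],1]); o=M[:3,3]
    return o+d*(z-o[2])/d[2]
E
python3 - <<'E'
from h import *
for n in ['scene','top']:
    s=snap(n,n+'0'); print(n,s['fx'],s['cx'],s['cy'],np.linalg.inv(s['world_to_cam']).round(3).tolist())
print(bot.get_state())
E
```

```text
scene 465.50512424716294 250.27035139530432 189.3702424252337 [[0.267, 0.761, -0.591, 1.331], [0.964, -0.217, 0.155, -0.138], [-0.01, -0.611, -0.791, 1.207], [0.0, 0.0, 0.0, 1.0]]
top 452.6728661318787 252.8026495812948 186.14997720762108 [[0.016, -0.991, 0.131, 0.329], [-1.0, -0.018, -0.009, 0.095], [0.011, -0.131, -0.991, 1.369], [0.0, 0.0, 0.0, 1.0]]
{'clock': 0.1, 'qpos': array([-1.33058751e+00,  3.00440465e-01,  1.52152447e+00, -7.36390464e-06,
        1.32067722e+00, -6.65762098e-02]), 'dq': array([ 0.00050395, -0.00321273, -0.000797  ,  0.00114391, -0.0003535 ,
       -0.00052192]), 'joint_torque': array([ 2.62324866e-03, -5.32645583e+01, -3.53284228e+01,  7.10226805e-02,
        2.34808191e-02, -6.68615644e-05]), 'position': array([ 0.16604015, -0.52405297,  0.16752709]), 'tool_rot': array([ 9.88258143e-01,  1.52792566e-01, -4.90531819e-05, -5.22465164e-04]), 'force': array([ 0.46284952, -0.6873459 , -0.37280286]), 'wrist_torque': array([ 0.00263431,  0.01114123, -0.03299071]), 'width': 0.09425201346007862}
```

View pics/scene0.png

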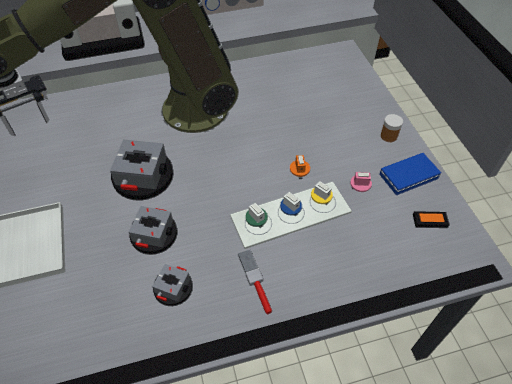

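View pics/top0.png

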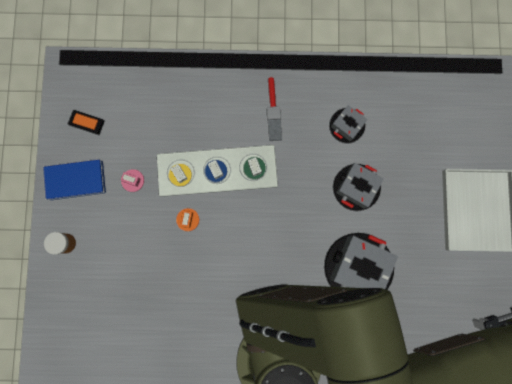

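The top view shows three chucks on the white plate: yellow (180,173), blue (217,170) and green (254,167). The look-alikes are orange (188,219) and pink (132,180), both on the bench. The stages are large (365,265), middle (360,187) and small (349,124). I'll enlarge both regions and measure the head sizes.

```bash
python3 - <<'E'
from h import *
s=np.load('pics/top0.npz'); im=s['image'][...,::-1]
a=cv2.resize(im[140:235,120:285],None,fx=4.8,fy=4.8,interpolation=cv2.INTER_CUBIC)
cv2.imwrite('pics/cropA.png',a)
b=cv2.resize(im[100:215,310:400],None,fx=5,fy=5,interpolation=cv2.INTER_CUBIC)
cv2.imwrite('pics/cropB.png',b)
d=s['depth']
for u,v in [(349,140),(345,117),(347,187),(360,205),(180,162),(180,173)]:
    z=d[v,u]; p=np.linalg.inv(s['world_to_cam'])@np.array([(u-s['cx'])/s['fx']*z,(v-s['cy'])/s['fy']*z,z,1]); print(u,v,p[:3].round(3))
E
```

```text
349 140 [ 0.655 -0.209  0.018]
345 117 [ 0.722 -0.194  0.035]
347 187 [ 0.503 -0.19   0.069]
360 205 [ 0.454 -0.235  0.038]
180 162 [0.578 0.305 0.016]
180 173 [0.533 0.293 0.081]
```

View pics/cropA.png

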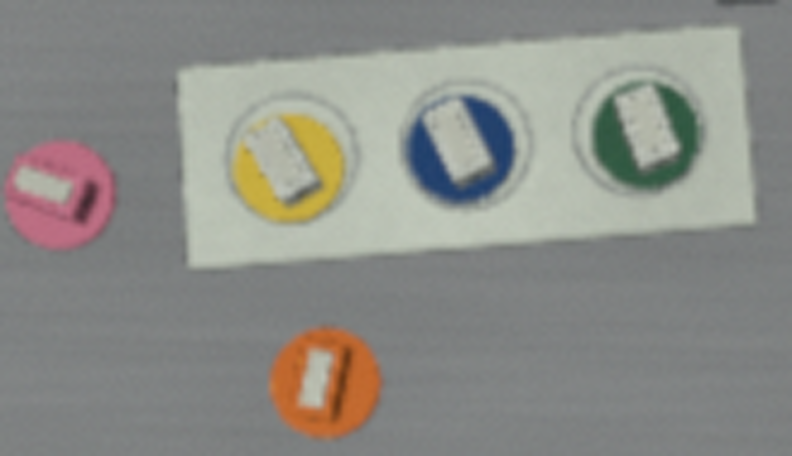

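View pics/cropB.png

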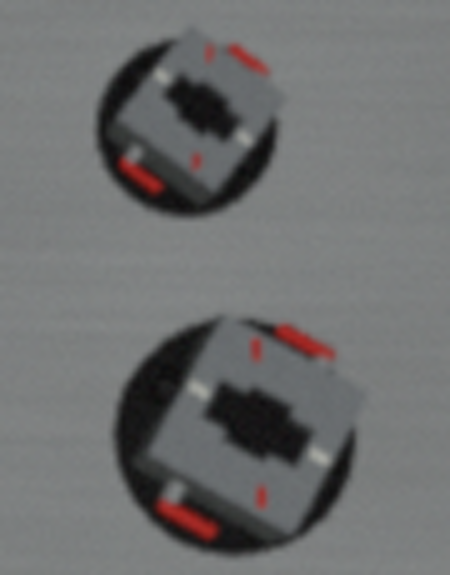

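```bash
python3 - <<'E'
from h import *
s=np.load('pics/top0.npz'); im=s['image']
hsv=cv2.cvtColor(im,cv2.COLOR_RGB2HSV)
def cc(mask,box,mn=3):
    u0,v0,u1,v1=box; m=np.zeros_like(mask); m[v0:v1,u0:u1]=mask[v0:v1,u0:u1]
    n,l,st,c=cv2.connectedComponentsWithStats(m.astype(np.uint8),connectivity=8)
    return [(c[i].round(1),st[i,4]) for i in range(1,n) if st[i,4]>=mn]
red=((hsv[...,0]<8)|(hsv[...,0]>172))&(hsv[...,1]>110)&(hsv[...,2]>90)
print('red',[ (c,a,ray(s,*c,.07).round(4)) for c,a in cc(red,(335,160,385,212))])
wh=(hsv[...,1]<30)&(hsv[...,2]>150)
print('wh',[ (c,a,ray(s,*c,.07).round(4)) for c,a in cc(wh,(343,170,380,205),2)])
y=(hsv[...,0]>18)&(hsv[...,0]<32)&(hsv[...,1]>110)&(hsv[...,2]>90)
m=np.zeros_like(y);m[150:195,160:200]=y[150:195,160:200]
pts=np.argwhere(m)[:,::-1].astype(np.float32)
h=cv2.convexHull(pts);(c,r)=cv2.minEnclosingCircle(h); print('yel',c,r,ray(s,*c,.042).round(4))
# dark slot
dk=(im.max(-1)<60);print('dark',[ (c,a,ray(s,*c,.07).round(4)) for c,a in cc(dk,(350,176,373,194),20)])
for q in [(225,318),(365,392),(293,540),(147,460)]: print(ray(s,310+q[0]/5,100+q[1]/5,.07).round(4))
# white block on yellow
for q in [(245,128),(274,115),(317,178),(288,200)]: print(ray(s,120+q[0]/4.8,140+q[1]/4.8,.083).round(4))
E
```

```text
red [(array([369.7, 167.8]), np.int32(34), array([ 0.5605, -0.2568,  0.07  ])), (array([360.7, 169.2]), np.int32(6), array([ 0.5559, -0.2304,  0.07  ])), (array([362., 199.]), np.int32(3), array([ 0.4686, -0.2329,  0.07  ])), (array([346.9, 203.3]), np.int32(41), array([ 0.4553, -0.189 ,  0.07  ]))]
wh [(array([349.2, 177.4]), np.int32(5), array([ 0.5311, -0.1965,  0.07  ])), (array([373.5, 191. ]), np.int32(4), array([ 0.4925, -0.2667,  0.07  ]))]
yel (179.77272033691406, 174.5454559326172) 11.191990852355957 [0.535 0.3   0.042]
dark [(array([361.1, 184.3]), np.int32(193), array([ 0.5114, -0.2309,  0.07  ]))]
[ 0.5722 -0.214   0.07  ]
[ 0.5299 -0.2951  0.07  ]
[ 0.4428 -0.2516  0.07  ]
[ 0.4878 -0.1676  0.07  ]
[0.5511 0.3196 0.083 ]
[0.5593 0.3025 0.083 ]
[0.5216 0.2754 0.083 ]
[0.508  0.2922 0.083 ]
```

Yellow is at about (0.535, 0.299) with its clamp at about 34°. The middle stage's slot centre is about (0.512, -0.232), with its x at about 1° and its slot at about 61°. Its 70 mm height and roughly 95 mm head match the description. The yellow chuck stands on the plate, while orange and pink stand on the bench. I'll move above yellow first.

```bash
python3 -m creep '[{"x":0.03,"y":-0.0336,"z":-0.004},{"x":0.03,"y":-0.0336,"z":-0.004},{"x":0.03,"y":-0.0336,"z":-0.004},{"x":0.03,"y":-0.0336,"z":-0.004},{"x":0.03,"y":-0.0336,"z":-0.004},{"x":0.03,"y":-0.0336,"z":-0.004},{"x":0.03,"y":-0.0336,"z":-0.004},{"x":0.03,"y":-0.0336,"z":-0.004},{"x":0.03,"y":-0.0336,"z":-0.004},{"x":0.03,"y":-0.0336,"z":-0.004},{"x":0.03,"y":-0.0336,"z":-0.004},{"x":0.03,"y":-0.0336,"z":-0.004},{"x":0.03,"y":-0.0336,"z":-0.004},{"x":0.03,"y":-0.0336,"z":-0.004},{"x":0.03,"y":-0.0336,"z":-0.004},{"x":0.03,"y":-0.0336,"z":-0.004},{"x":0.03,"y":-0.0336,"z":-0.004},{"x":0.03,"y":-0.0336,"z":-0.004},{"x":0.03,"y":-0.0336,"z":-0.004},{"x":0.03,"y":-0.0336,"z":-0.004}]'
python3 -m creep '[{"rz":-8.2},{"rz":-8.2},{"rz":0}]'
python3 - <<'E'
from h import *
s=snap('wrist','w1'); print({k:s[k] for k in ('fx','fy','cx','cy')}, np.linalg.inv(s['world_to_cam']).round(3).tolist())
E
```

```text
{'fx': 297.3186396354542, 'fy': 297.3186396354542, 'cx': 258.0343098270928, 'cy': 191.1184716202848} [[0.302, -0.918, -0.256, 0.241], [-0.953, -0.291, -0.079, -0.5], [-0.002, 0.268, -0.963, 0.384], [0.0, 0.0, 0.0, 1.0]]invalid input
invalid input
```

View pics/w1.png

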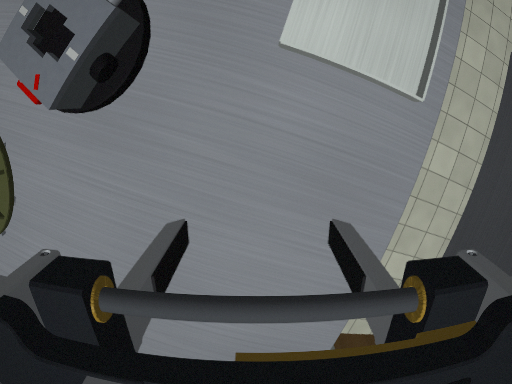

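The call was refused and the arm hasn't moved: the wrist view still shows the large stage at the upper left and the tray. The rows probably need every key, so I'll try that.

```bash
python3 -m creep '[{"x":0.03,"y":-0.0336,"z":-0.004,"rx":0,"ry":0,"rz":0,"jaw":1},{"x":0.03,"y":-0.0336,"z":-0.004,"rx":0,"ry":0,"rz":0,"jaw":1}]'
```

```text
clock: 0.4
position: [0.2031, -0.4409, 0.1757]
tool_rot: [0.988, 0.152, -0.0, -0.0]
force: [0.1, -0.3, 1.2]
width: 0.0943
```

```bash
python3 -m creep '[{"x":0.03,"y":-0.0336,"z":-0.004,"rx":0,"ry":0,"rz":0,"jaw":1},{"x":0.03,"y":-0.0336,"z":-0.004,"rx":0,"ry":0,"rz":0,"jaw":1},{"x":0.03,"y":-0.0336,"z":-0.004,"rx":0,"ry":0,"rz":0,"jaw":1},{"x":0.03,"y":-0.0336,"z":-0.004,"rx":0,"ry":0,"rz":0,"jaw":1},{"x":0.03,"y":-0.0336,"z":-0.004,"rx":0,"ry":0,"rz":0,"jaw":1},{"x":0.03,"y":-0.0336,"z":-0.004,"rx":0,"ry":0,"rz":0,"jaw":1},{"x":0.03,"y":-0.0336,"z":-0.004,"rx":0,"ry":0,"rz":0,"jaw":1},{"x":0.03,"y":-0.0336,"z":-0.004,"rx":0,"ry":0,"rz":0,"jaw":1},{"x":0.03,"y":-0.0336,"z":-0.004,"rx":0,"ry":0,"rz":0,"jaw":1},{"x":0.03,"y":-0.0336,"z":-0.004,"rx":0,"ry":0,"rz":0,"jaw":1},{"x":0.03,"y":-0.0336,"z":-0.004,"rx":0,"ry":0,"rz":0,"jaw":1},{"x":0.03,"y":-0.0336,"z":-0.004,"rx":0,"ry":0,"rz":0,"jaw":1},{"x":0.03,"y":-0.0336,"z":-0.004,"rx":0,"ry":0,"rz":0,"jaw":1},{"x":0.03,"y":-0.0336,"z":-0.004,"rx":0,"ry":0,"rz":0,"jaw":1},{"x":0.03,"y":-0.0336,"z":-0.004,"rx":0,"ry":0,"rz":0,"jaw":1},{"x":0.03,"y":-0.0336,"z":-0.004,"rx":0,"ry":0,"rz":0,"jaw":1},{"x":0,"y":0,"z":0,"rx":0,"ry":0,"rz":-8.2,"jaw":1},{"x":0,"y":0,"z":0,"rx":0,"ry":0,"rz":-8.2,"jaw":1},{"x":0,"y":0,"z":0,"rx":0,"ry":0,"rz":0,"jaw":1},{"x":0,"y":0,"z":0,"rx":0,"ry":0,"rz":0,"jaw":1}]'
python3 - <<'E'
from h import *
s=snap('wrist','w2'); print(np.linalg.inv(s['world_to_cam']).round(3).tolist(),bot.get_state()['qpos'])
E
```

```text
clock: 2.9
position: [0.4982, 0.2153, 0.24]
tool_rot: [0.957, 0.291, -0.0, -0.0]
force: [-0.6, 0.5, 1.2]
width: 0.0942
[[0.556, -0.801, -0.223, 0.563], [-0.831, -0.536, -0.148, 0.259], [-0.001, 0.268, -0.963, 0.457], [0.0, 0.0, 0.0, 1.0]] [ 3.40298515e-01  2.38694451e-01  1.43196132e+00 -2.05436789e-05
  1.47099306e+00  1.32084841e+00]
```

View pics/w2.png

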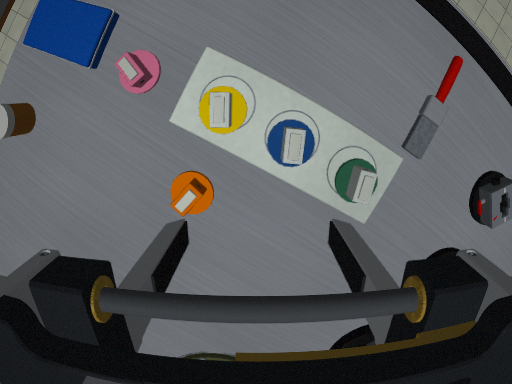

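The wrist view shows yellow at (222,109) on the white plate, between the pink look-alike (138,70) and blue (290,143). I'll refine its pose from this view.

```bash
cat >> h.py <<'E'
def fray(s,u,v,z):
    "fisheye pixel to plane z"
    x=np.array([u-s['cx'],v-s['cy']],float); r=np.hypot(*x); t=r/s['fx']
    d=np.array([*(x/max(r,1e-9)*np.sin(t)),np.cos(t)]); M=np.linalg.inv(s['world_to_cam']); d=M[:3,:3]@d; o=M[:3,3]
    return o+d*(z-o[2])/d[2]
def ortho(s,c,half,z,n=500):
    "rectified view of plane z: right = world x, up = world y, centre c, half-size"
    g=np.linspace(-half,half,n); X,Y=np.meshgrid(c[0]+g,c[1]-g)
    P=np.stack([X,Y,np.full_like(X,z),np.ones_like(X)],-1)@s['world_to_cam'].T
    r=np.hypot(P[...,0],P[...,1]); t=np.arctan2(r,P[...,2]); k=s['fx']*t/np.maximum(r,1e-9)
    return cv2.remap(s['image'],(s['cx']+k*P[...,0]).astype(np.float32),(s['cy']+k*P[...,1]).astype(np.float32),cv2.INTER_CUBIC)[...,::-1].copy()
E
python3 - <<'E'
from h import *
s=np.load('pics/w2.npz'); im=s['image']; hsv=cv2.cvtColor(im,cv2.COLOR_RGB2HSV)
y=(hsv[...,0]>18)&(hsv[...,0]<32)&(hsv[...,1]>130)&(hsv[...,2]>80)
y[:70]=0;y[150:]=0;y[:,:180]=0;y[:,270:]=0
pts=np.argwhere(y)[:,::-1]
w=np.array([fray(s,*p,.042)[:2] for p in pts]).astype(np.float32)
c,r=cv2.minEnclosingCircle(cv2.convexHull(w)); print('disc',c,r)
c=(.535,.299)
cv2.imwrite('pics/oy.png',np.hstack([ortho(s,c,.05,.042,400),ortho(s,c,.05,.078,400)]))
E
```

```text
disc (0.5372374653816223, 0.3015938401222229) 0.033709462732076645
```

View pics/oy.png

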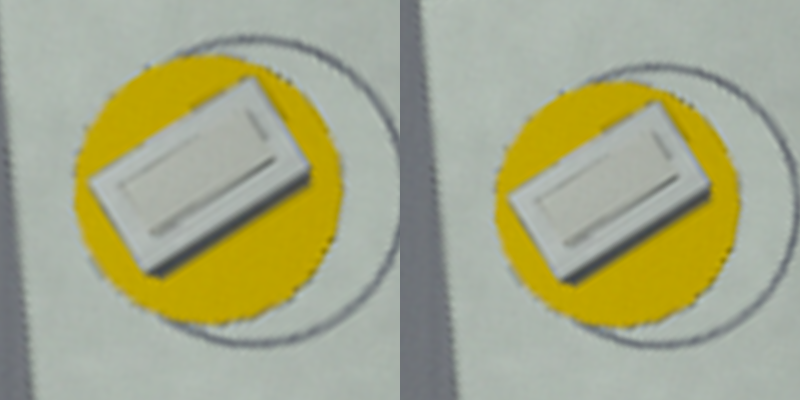

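In the rectified crop the yellow clamp centre is (0.5376, 0.3015) at 33.2°, and the disc circle gives the same centre. I'll move over it and descend partway.

```bash
python3 -m creep '[{"x":0.0403,"y":-0.02485,"z":0,"rx":0,"ry":0,"rz":0.3,"jaw":1},{"x":0.0403,"y":-0.02485,"z":0,"rx":0,"ry":0,"rz":0.3,"jaw":1},{"x":0,"y":0,"z":0.045,"rx":0,"ry":0,"rz":0,"jaw":1},{"x":0,"y":0,"z":0.045,"rx":0,"ry":0,"rz":0,"jaw":1},{"x":0,"y":0,"z":0.03,"rx":0,"ry":0,"rz":0,"jaw":1},{"x":0,"y":0,"z":0,"rx":0,"ry":0,"rz":0,"jaw":1},{"x":0,"y":0,"z":0,"rx":0,"ry":0,"rz":0,"jaw":1}]'
```

```text
clock: 3.82
position: [0.5382, 0.3017, 0.1217]
tool_rot: [0.958, 0.287, 0.001, -0.0]
force: [-0.3, 0.9, 0.8]
width: 0.094
```

```bash
python3 -m creep '[{"x":0,"y":0,"z":0.03,"rx":0,"ry":0,"rz":0,"jaw":1},{"x":0,"y":0,"z":0.025,"rx":0,"ry":0,"rz":0,"jaw":1},{"x":0,"y":0,"z":0.0175,"rx":0,"ry":0,"rz":0,"jaw":1},{"x":0,"y":0,"z":0,"rx":0,"ry":0,"rz":0,"jaw":1},{"x":0,"y":0,"z":0,"rx":0,"ry":0,"rz":0,"jaw":1}]'
python3 - <<'E'
from h import *
snap('wrist','w3')
E
```

```text
clock: 4.45
position: [0.5382, 0.3018, 0.049]
tool_rot: [0.958, 0.287, 0.001, -0.0]
force: [0.0, -0.0, -0.2]
width: 0.0943
```

View pics/w3.png

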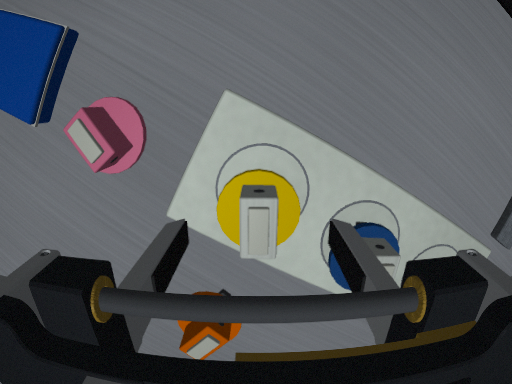

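The yellow clamp (259,220) sits centred and square between the fingers (185 and 333), and the blue chuck (375,250) is clear of the right one. Closing.

```bash
python3 -m creep '[{"x":0,"y":0,"z":0,"rx":0,"ry":0,"rz":0,"jaw":-1},{"x":0,"y":0,"z":0,"rx":0,"ry":0,"rz":0,"jaw":-1},{"x":0,"y":0,"z":0,"rx":0,"ry":0,"rz":0,"jaw":-1},{"x":0,"y":0,"z":0,"rx":0,"ry":0,"rz":0,"jaw":-1},{"x":0,"y":0,"z":0,"rx":0,"ry":0,"rz":0,"jaw":-1},{"x":0,"y":0,"z":0,"rx":0,"ry":0,"rz":0,"jaw":-1}]'
```

```text
clock: 5.25
position: [0.5375, 0.3015, 0.0475]
tool_rot: [0.958, 0.287, -0.0, -0.0]
force: [0.1, 1.0, -0.3]
width: 0.0371
```

```bash
python3 -m creep '[{"x":0,"y":0,"z":0,"rx":0,"ry":0,"rz":0,"jaw":-1},{"x":0,"y":0,"z":0,"rx":0,"ry":0,"rz":0,"jaw":-1},{"x":0,"y":0,"z":0,"rx":0,"ry":0,"rz":0,"jaw":-1}]'
```

```text
clock: 5.62
position: [0.5375, 0.3015, 0.0475]
tool_rot: [0.958, 0.287, -0.0, 0.0]
force: [-0.0, 0.1, -0.1]
width: 0.0074
```

```bash
python3 - <<'E'
from h import *
snap('wrist','w4');snap('scene','s4')
i=cv2.imread('pics/s4.png')[110:260,200:420]; cv2.imwrite('pics/s4c.png',cv2.resize(i,None,fx=3.5,fy=3.5,interpolation=cv2.INTER_CUBIC))
E
```

```text
(no output)
```

View pics/w4.png

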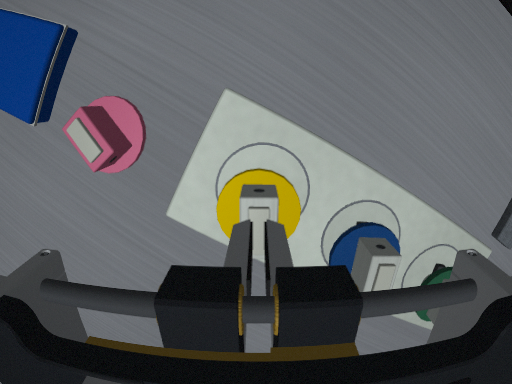

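View pics/s4c.png

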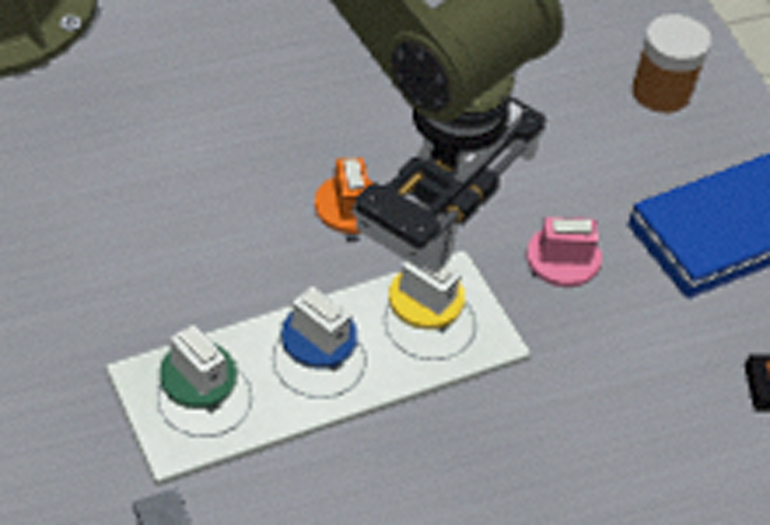

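```bash
python3 - <<'E'
from h import *
s=np.load('pics/w4.npz')
st=bot.get_state(); p=st['position']; print(p,st['tool_rot'],st['width'],st['qpos'],np.linalg.inv(s['world_to_cam']).round(3))
from scipy.spatial.transform import Rotation as R
Rm=R.from_quat(st['tool_rot']).as_matrix()
def proj(P):
    c=s['world_to_cam']@np.append(P,1); r=np.hypot(c[0],c[1]);t=np.arctan2(r,c[2]);return (s['cx']+s['fx']*t*c[0]/r).round(1),(s['cy']+s['fx']*t*c[1]/r).round(1)
for off in [(0,0,0),(0,0,-.019),(0,0,-.04),(0,.02,0),(0,-.02,0),(0,0,.03)]: print(off,proj(p+Rm@np.array(off)))
t=np.load('pics/s4.npz')
c=t['world_to_cam']@np.append(p,1);print('scene TCP',t['fx']*c[0]/c[2]+t['cx'],t['fy']*c[1]/c[2]+t['cy'],c[2])
d=s['depth'];print(d[225:260:5,250:270:4])
def back(u,v):
    z=d[v,u];x=np.array([u-s['cx'],v-s['cy']]);r=np.hypot(*x);a=r/s['fx'];q=np.array([*(x/r*np.tan(a)*z),z,1]);return (np.linalg.inv(s['world_to_cam'])@q)[:3].round(3)
for u,v in [(245,190),(259,212),(242,228),(275,228),(259,190)]: print((u,v),back(u,v))
E
```

```text
[0.53750631 0.30149238 0.04754383] [ 9.57875700e-01  2.87183117e-01 -1.15361994e-05 -1.07338321e-05] 0.0012288773533417083 [4.51745150e-01 5.61866200e-01 1.44118780e+00 2.73980106e-05
 1.13855800e+00 1.43996045e+00] [[ 0.55  -0.804 -0.224  0.603]
 [-0.835 -0.53  -0.147  0.345]
 [-0.001  0.268 -0.963  0.264]
 [ 0.     0.     0.     1.   ]]
(0, 0, 0) (np.float64(258.4), np.float64(213.6))
(0, 0, -0.019) (np.float64(258.4), np.float64(222.6))
(0, 0, -0.04) (np.float64(258.4), np.float64(234.5))
(0, 0.02, 0) (np.float64(284.1), np.float64(213.5))
(0, -0.02, 0) (np.float64(232.6), np.float64(213.5))
(0, 0, 0.03) (np.float64(258.4), np.float64(201.9))
scene TCP 321.8588636960639 192.4908246879065 1.454896596082129
[[0.18204938 0.19429402 0.19424567 0.19383375 0.18132882]
 [0.17729099 0.19450924 0.1958249  0.19482858 0.17669295]
 [0.16983801 0.19550857 0.19536884 0.19561116 0.17030528]
 [0.16310558 0.19677177 0.19731076 0.19758068 0.16263652]
 [0.1574737  0.19836128 0.19727442 0.19747001 0.15809464]
 [0.15244094 0.20007497 0.19847618 0.19897676 0.15111797]
 [0.14683227 0.20546241 0.2059377  0.20629594 0.14641829]]
(245, 190) [0.551 0.322 0.061]
(259, 212) [0.55  0.309 0.084]
(242, 228) [0.541 0.315 0.101]
(275, 228) [0.551 0.299 0.101]
(259, 190) [0.557 0.314 0.062]
```

```bash
python3 - <<'E'
import cv2
i=cv2.imread('pics/w4.png')[150:310,200:320]; cv2.imwrite('pics/w4c.png',cv2.resize(i,None,fx=3.7,fy=3.7,interpolation=cv2.INTER_CUBIC))
E
```

```text
(no output)
```

View pics/w4c.png

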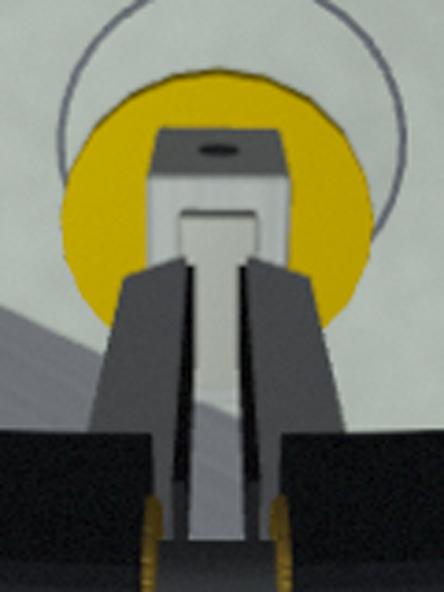

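The fingers closed to about 1 mm without gripping, and the depth puts their ends near z≈0.1, above the clamp, although the state reports TCP z=0.048. I'll measure where the fingertips really are.

```bash
python3 - <<'E'
from h import *
for f in ['w1','w2','w3','w4']:
    s=np.load(f'pics/{f}.npz'); d=s['depth']; H,W=d.shape
    v,u=np.mgrid[:H,:W]; x=(u-s['cx']);y=(v-s['cy']);r=np.hypot(x,y);k=np.tan(r/s['fx'])/np.maximum(r,1e-9)*d
    P=np.stack([x*k,y*k,d],-1)
    # camera frame -> depth points on fingers: pick rows near fingertips, near depth
    m=(d>0)&(d<.19)&(v>200)&(v<260)&(u>140)&(u<380)
    M=np.linalg.inv(s['world_to_cam']); Wp=P@M[:3,:3].T+M[:3,3]
    # measured along tool z (=down): height below camera
    q=Wp[m]; i=np.argsort(q[:,2])[:max(1,len(q)//20)]
    print(f,m.sum(),'camera z',M[2,3].round(4),'lowest finger pts below cam',(M[2,3]-q[i,2]).max().round(4),(M[2,3]-q[i,2]).mean().round(4), Wp[222,183].round(4),Wp[222,335].round(4),d[222,183])
E
python3 - <<'E'
from rig import bot
print(bot.grip_point_offset, bot.get_state())
E
```

```text
w1 2525 camera z 0.3843 lowest finger pts below cam 0.1781 0.1746 [ 0.1597 -0.4749  0.2091] [ 0.1902 -0.5676  0.2117] 0.18750545
w2 2528 camera z 0.4568 lowest finger pts below cam 0.1777 0.1744 [0.4781 0.2607 0.2809] [0.5336 0.1801 0.2839] 0.1881877
w3 2530 camera z 0.2659 lowest finger pts below cam 0.1781 0.1746 [0.5181 0.3474 0.0893] [0.5731 0.266  0.0921] 0.18874499
w4 1774 camera z 0.2643 lowest finger pts below cam 0.1797 0.1733 [0.481  0.3482 0.0125] [0.5588 0.2301 0.0123] 0.26941788
0.0188 {'clock': 5.725, 'qpos': array([4.51745150e-01, 5.61866200e-01, 1.44118780e+00, 2.73980106e-05,
       1.13855800e+00, 1.43996045e+00]), 'dq': array([-1.35785328e-03,  1.56296205e-03, -4.58688156e-05,  5.19753457e-04,
        1.65536915e-03,  1.71385791e-03]), 'joint_torque': array([ 9.49152964e-04, -6.47547197e+01, -3.25262439e+01,  2.33038893e-02,
       -7.12201232e-02,  3.50854953e-04]), 'position': array([0.53750631, 0.30149238, 0.04754383]), 'tool_rot': array([ 9.57875700e-01,  2.87183117e-01, -1.15361994e-05, -1.07338321e-05]), 'force': array([ 0.09560457, -0.79776509, -0.56853294]), 'wrist_torque': array([-0.02731459, -0.05226927, -0.03877673]), 'width': 0.0012288773533417083}
```

```bash
python3 - <<'E'
import cv2
i=cv2.imread('pics/s4.png')[120:220,270:370]; cv2.imwrite('pics/s4d.png',cv2.resize(i,None,fx=6,fy=6,interpolation=cv2.INTER_CUBIC))
E
```

```text
(no output)
```

View pics/s4d.png

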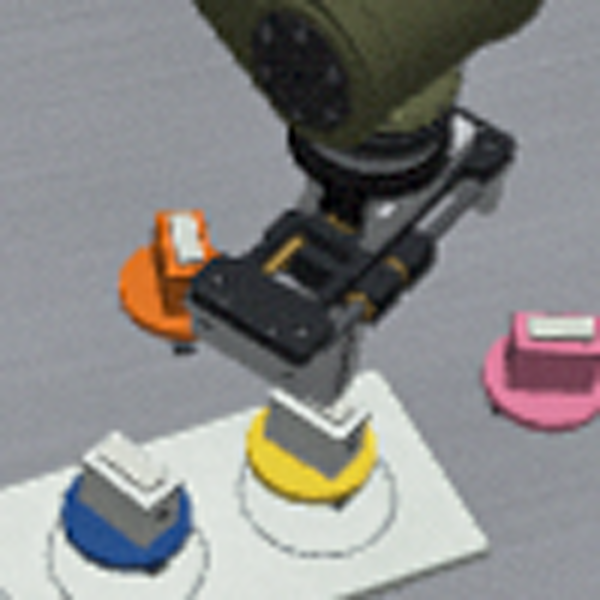

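The wrist depth is trustworthy, since it reads the plate correctly at z=0.0125. It shows the physical fingertips about 37 mm above the reported TCP z, while the lateral position agrees within 1 mm. So the reported TCP lies about 37 mm beyond the real finger ends, and I'll work from measured tip heights. I'll reopen, then go 37 mm lower.

```bash
python3 -m creep '[{"x":0,"y":0,"z":0,"rx":0,"ry":0,"rz":0,"jaw":1},{"x":0,"y":0,"z":0,"rx":0,"ry":0,"rz":0,"jaw":1},{"x":0,"y":0,"z":0,"rx":0,"ry":0,"rz":0,"jaw":1},{"x":0,"y":0,"z":0,"rx":0,"ry":0,"rz":0,"jaw":1},{"x":0,"y":0,"z":0,"rx":0,"ry":0,"rz":0,"jaw":1},{"x":0,"y":0,"z":0,"rx":0,"ry":0,"rz":0,"jaw":1},{"x":0,"y":0,"z":0.01,"rx":0,"ry":0,"rz":0,"jaw":1},{"x":0,"y":0,"z":0.01,"rx":0,"ry":0,"rz":0,"jaw":1},{"x":0,"y":0,"z":0.01,"rx":0,"ry":0,"rz":0,"jaw":1},{"x":0,"y":0,"z":0.007,"rx":0,"ry":0,"rz":0,"jaw":1},{"x":0,"y":0,"z":0,"rx":0,"ry":0,"rz":0,"jaw":1}]'
python3 - <<'E'
from h import *
snap('wrist','w5');print(bot.get_state()['force'])
E
```

```text
clock: 7.1
position: [0.5372, 0.3014, 0.0098]
tool_rot: [0.958, 0.287, -0.001, 0.0]
force: [-0.9, 0.3, -0.1]
width: 0.0939
[ 0.51962197 -0.46844468  0.58644624]
```

View pics/w5.png

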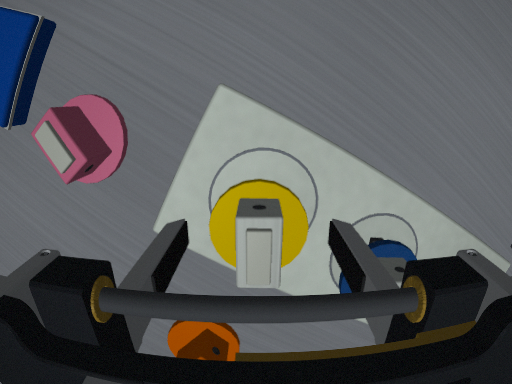

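The fingers now straddle the yellow clamp (259,240), the forces are about zero, and blue is clear of the right finger. Closing.

```bash
python3 -m creep '[{"x":0,"y":0,"z":0,"rx":0,"ry":0,"rz":0,"jaw":-1},{"x":0,"y":0,"z":0,"rx":0,"ry":0,"rz":0,"jaw":-1},{"x":0,"y":0,"z":0,"rx":0,"ry":0,"rz":0,"jaw":-1},{"x":0,"y":0,"z":0,"rx":0,"ry":0,"rz":0,"jaw":-1},{"x":0,"y":0,"z":0,"rx":0,"ry":0,"rz":0,"jaw":-1},{"x":0,"y":0,"z":0,"rx":0,"ry":0,"rz":0,"jaw":-1},{"x":0,"y":0,"z":0,"rx":0,"ry":0,"rz":0,"jaw":-1},{"x":0,"y":0,"z":0,"rx":0,"ry":0,"rz":0,"jaw":-1}]'
```

```text
clock: 8.15
position: [0.5375, 0.3015, 0.0105]
tool_rot: [0.958, 0.287, 0.0, 0.0]
force: [0.3, -0.9, 0.5]
width: 0.0254
```

The width is 25.4 mm, so the grip is good. I'll lift and carry it to a viewpoint beside the middle stage, turning towards the slot direction.

```bash
python3 -m creep '[{"x":0,"y":0,"z":-0.02,"rx":0,"ry":0,"rz":0,"jaw":-1},{"x":0,"y":0,"z":-0.04,"rx":0,"ry":0,"rz":0,"jaw":-1},{"x":0,"y":0,"z":-0.04,"rx":0,"ry":0,"rz":0,"jaw":-1},{"x":0,"y":0,"z":-0.04,"rx":0,"ry":0,"rz":0,"jaw":-1},{"x":0,"y":0,"z":0,"rx":0,"ry":0,"rz":0,"jaw":-1}]'
python3 -m creep '[{"x":-0.0288,"y":0.0341,"z":0,"rx":0,"ry":0,"rz":0,"jaw":-1},{"x":-0.0288,"y":0.0341,"z":0,"rx":0,"ry":0,"rz":0,"jaw":-1},{"x":-0.0288,"y":0.0341,"z":0,"rx":0,"ry":0,"rz":0,"jaw":-1},{"x":-0.0288,"y":0.0341,"z":0,"rx":0,"ry":0,"rz":0,"jaw":-1},{"x":-0.0288,"y":0.0341,"z":0,"rx":0,"ry":0,"rz":0,"jaw":-1},{"x":-0.0288,"y":0.0341,"z":0,"rx":0,"ry":0,"rz":0,"jaw":-1},{"x":-0.0288,"y":0.0341,"z":0,"rx":0,"ry":0,"rz":0,"jaw":-1},{"x":-0.0288,"y":0.0341,"z":0,"rx":0,"ry":0,"rz":0,"jaw":-1},{"x":-0.0288,"y":0.0341,"z":0,"rx":0,"ry":0,"rz":0,"jaw":-1},{"x":-0.0288,"y":0.0341,"z":0,"rx":0,"ry":0,"rz":0,"jaw":-1},{"x":-0.0288,"y":0.0341,"z":0,"rx":0,"ry":0,"rz":0,"jaw":-1},{"x":-0.0288,"y":0.0341,"z":0,"rx":0,"ry":0,"rz":0,"jaw":-1},{"x":-0.0288,"y":0.0341,"z":0,"rx":0,"ry":0,"rz":0,"jaw":-1},{"x":-0.0288,"y":0.0341,"z":0,"rx":0,"ry":0,"rz":0,"jaw":-1},{"x":0,"y":0,"z":0,"rx":0,"ry":0,"rz":-9.2,"jaw":-1},{"x":0,"y":0,"z":0,"rx":0,"ry":0,"rz":-9.2,"jaw":-1},{"x":0,"y":0,"z":0,"rx":0,"ry":0,"rz":-9.2,"jaw":-1},{"x":0,"y":0,"z":0,"rx":0,"ry":0,"rz":0,"jaw":-1},{"x":0,"y":0,"z":0,"rx":0,"ry":0,"rz":0,"jaw":-1}]'
python3 - <<'E'
from h import *
s=snap('wrist','w6'); print(bot.get_state()['qpos'])
cv2.imwrite('pics/o6.png',ortho(s,(.512,-.232),.07,.07,560))
E
```

```text
clock: 8.78
position: [0.5387, 0.3021, 0.1545]
tool_rot: [0.958, 0.287, 0.003, -0.0]
force: [-0.3, -0.2, -3.7]
width: 0.0259
clock: 11.15
position: [0.4632, -0.3188, 0.1499]
tool_rot: [0.863, 0.506, -0.0, -0.001]
force: [0.4, -0.9, -3.5]
width: 0.0258
[-6.67873441e-01  3.42619745e-01  1.50730012e+00  4.81614969e-06
  1.29242140e+00 -1.58382429e-01]
```

View pics/w6.png

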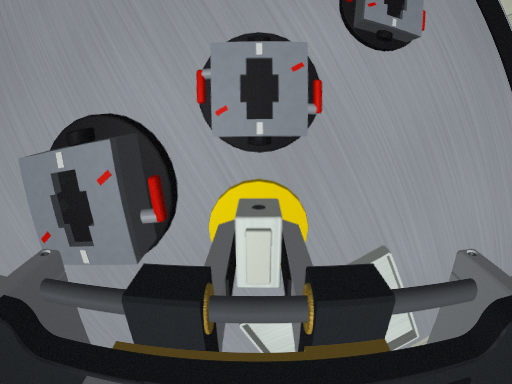

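View pics/o6.png

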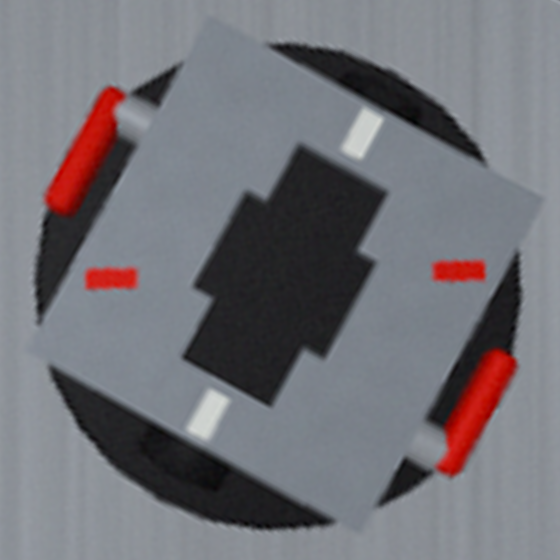

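The stage at (259,88) is the middle one. In the rectified view its head measures 96 mm, its centre is (0.5133, -0.2306), the red marks lie at 1.4° and the white marks at 61.2°. The disc has the same image extents (209–308, top 181) as before the lift, so the chuck hasn't slipped. I'll move over the slot and lower to about 8 mm above the face.

```bash
python3 -m creep '[{"x":0.0338,"y":0.0002,"z":0,"rx":0,"ry":0,"rz":-0.4,"jaw":-1},{"x":0.0338,"y":0.0002,"z":0,"rx":0,"ry":0,"rz":0,"jaw":-1},{"x":0.0338,"y":0.0002,"z":0,"rx":0,"ry":0,"rz":0,"jaw":-1},{"x":0,"y":0,"z":0,"rx":0,"ry":0,"rz":0,"jaw":-1},{"x":0,"y":0,"z":0.03,"rx":0,"ry":0,"rz":0,"jaw":-1},{"x":0,"y":0,"z":0.025,"rx":0,"ry":0,"rz":0,"jaw":-1},{"x":0,"y":0,"z":0.018,"rx":0,"ry":0,"rz":0,"jaw":-1},{"x":0,"y":0,"z":0,"rx":0,"ry":0,"rz":0,"jaw":-1},{"x":0,"y":0,"z":0,"rx":0,"ry":0,"rz":0,"jaw":-1}]'
python3 - <<'E'
from h import *
s=snap('wrist','w7'); st=bot.get_state();print(st['position'],st['tool_rot'],st['force'])
snap('scene','s7');i=cv2.imread('pics/s7.png')[150:280,90:230]; cv2.imwrite('pics/s7c.png',cv2.resize(i,None,fx=4.2,fy=4.2,interpolation=cv2.INTER_CUBIC))
E
```

```text
clock: 12.32
position: [0.5132, -0.2308, 0.0785]
tool_rot: [0.86, 0.51, 0.0, 0.001]
force: [0.9, -0.5, -3.7]
width: 0.026
[ 0.51327668 -0.23078014  0.07862547] [8.60039580e-01 5.10226632e-01 4.38646571e-04 7.15010852e-04] [-0.10626765  0.34723718 -3.25653794]
```

View pics/w7.png

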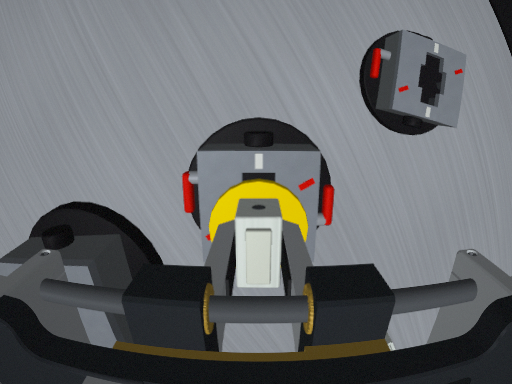

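View pics/s7c.png

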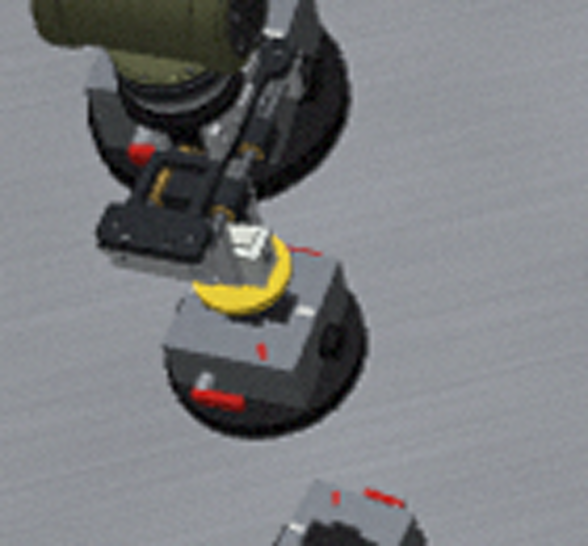

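Everything is aligned: the white mark (259,160) is on the clamp's centre line. Lowering stepwise.

```bash
python3 -m creep '[{"x":0,"y":0,"z":0.01,"rx":0,"ry":0,"rz":0,"jaw":-1},{"x":0,"y":0,"z":0.009,"rx":0,"ry":0,"rz":0,"jaw":-1},{"x":0,"y":0,"z":0.006,"rx":0,"ry":0,"rz":0,"jaw":-1},{"x":0,"y":0,"z":0.004,"rx":0,"ry":0,"rz":0,"jaw":-1},{"x":0,"y":0,"z":0,"rx":0,"ry":0,"rz":0,"jaw":-1},{"x":0,"y":0,"z":0,"rx":0,"ry":0,"rz":0,"jaw":-1}]'
```

```text
clock: 13.18
position: [0.5129, -0.2305, 0.0488]
tool_rot: [0.86, 0.51, 0.0, 0.0]
force: [0.3, 0.4, -4.3]
width: 0.0259
```

```bash
python3 -m creep '[{"x":0,"y":0,"z":0.001,"rx":0,"ry":0,"rz":0,"jaw":-1},{"x":0,"y":0,"z":0.001,"rx":0,"ry":0,"rz":0,"jaw":-1},{"x":0,"y":0,"z":0.0005,"rx":0,"ry":0,"rz":0,"jaw":-1},{"x":0,"y":0,"z":0,"rx":0,"ry":0,"rz":0,"jaw":-1}]'
python3 -m creep '[{"x":0,"y":0,"z":0.0005,"rx":0,"ry":0,"rz":0,"jaw":-1},{"x":0,"y":0,"z":0,"rx":0,"ry":0,"rz":0,"jaw":-1}]'
```

```text
clock: 13.68
position: [0.5129, -0.2304, 0.0465]
tool_rot: [0.86, 0.51, 0.0, 0.0]
force: [-1.7, 1.9, 4.4]
width: 0.0259
clock: 13.92
position: [0.5129, -0.2304, 0.0465]
tool_rot: [0.86, 0.51, 0.0, 0.0]
force: [-5.5, 3.9, 11.1]
width: 0.0259
```

It's seated: the vertical force changed by about 9–15 N at TCP z=0.0465, which puts the chuck origin at 0.048 as expected. I'll ease off slightly and twist clockwise, which is +rz because the tool z points down.

```bash
python3 -m creep '[{"x":0,"y":0,"z":-0.0005,"rx":0,"ry":0,"rz":0,"jaw":-1},{"x":0,"y":0,"z":0,"rx":0,"ry":0,"rz":5,"jaw":-1},{"x":0,"y":0,"z":0,"rx":0,"ry":0,"rz":5,"jaw":-1},{"x":0,"y":0,"z":0,"rx":0,"ry":0,"rz":5,"jaw":-1},{"x":0,"y":0,"z":0,"rx":0,"ry":0,"rz":5,"jaw":-1},{"x":0,"y":0,"z":0,"rx":0,"ry":0,"rz":0,"jaw":-1}]'
python3 -c "
from rig import bot
s=bot.get_state();print(s['force'],s['wrist_torque'])"
```

```text
clock: 14.68
position: [0.5131, -0.2308, 0.0465]
tool_rot: [0.935, 0.353, 0.0, 0.001]
force: [-0.6, -2.4, 5.5]
width: 0.0257
[-0.64394524 -2.44058248  5.53147205] [-0.14096325  0.32485617 -0.04364618]
```

```bash
python3 -m creep '[{"x":0,"y":0,"z":0,"rx":0,"ry":0,"rz":5,"jaw":-1},{"x":0,"y":0,"z":0,"rx":0,"ry":0,"rz":5,"jaw":-1},{"x":0,"y":0,"z":0,"rx":0,"ry":0,"rz":5,"jaw":-1},{"x":0,"y":0,"z":0,"rx":0,"ry":0,"rz":5,"jaw":-1},{"x":0,"y":0,"z":0,"rx":0,"ry":0,"rz":5,"jaw":-1},{"x":0,"y":0,"z":0,"rx":0,"ry":0,"rz":5,"jaw":-1},{"x":0,"y":0,"z":0,"rx":0,"ry":0,"rz":5,"jaw":-1},{"x":0,"y":0,"z":0,"rx":0,"ry":0,"rz":4,"jaw":-1},{"x":0,"y":0,"z":0,"rx":0,"ry":0,"rz":1,"jaw":-1},{"x":0,"y":0,"z":0,"rx":0,"ry":0,"rz":0,"jaw":-1}]'
python3 - <<'E'
from h import *
from scipy.spatial.transform import Rotation as R
s=snap('wrist','w8'); st=bot.get_state();q=st['tool_rot'];print(np.degrees(2*np.arctan2(q[1],q[0])),st['force'],st['wrist_torque'],st['qpos'])
E
```

```text
clock: 15.92
position: [0.5131, -0.2306, 0.0465]
tool_rot: [1.0, 0.013, 0.0, 0.0]
force: [-1.5, -0.8, 6.1]
width: 0.0256
1.5124614762554092 [-1.50962053 -0.5790219   5.41451206] [ 0.01499429  0.41341055 -0.02368295] [-4.87484235e-01  4.54335912e-01  1.60937836e+00 -5.37056272e-05
  1.07673149e+00  1.05694010e+00]
```

View pics/w8.png

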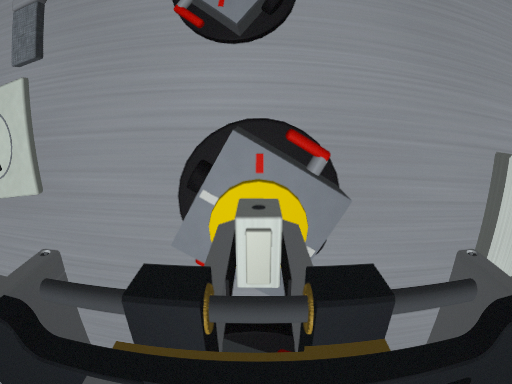

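The clamp's centre line (259) points at the red mark (260,163), and the yaw is 1.5° against 1.3–1.4° for the marks. Releasing and backing off straight up.

```bash
python3 -m creep '[{"x":0,"y":0,"z":0,"rx":0,"ry":0,"rz":0,"jaw":1},{"x":0,"y":0,"z":0,"rx":0,"ry":0,"rz":0,"jaw":1},{"x":0,"y":0,"z":0,"rx":0,"ry":0,"rz":0,"jaw":1},{"x":0,"y":0,"z":0,"rx":0,"ry":0,"rz":0,"jaw":1},{"x":0,"y":0,"z":0,"rx":0,"ry":0,"rz":0,"jaw":1},{"x":0,"y":0,"z":0,"rx":0,"ry":0,"rz":0,"jaw":1},{"x":0,"y":0,"z":-0.01,"rx":0,"ry":0,"rz":0,"jaw":1},{"x":0,"y":0,"z":-0.03,"rx":0,"ry":0,"rz":0,"jaw":1},{"x":0,"y":0,"z":-0.04,"rx":0,"ry":0,"rz":0,"jaw":1},{"x":0,"y":0,"z":-0.04,"rx":0,"ry":0,"rz":0,"jaw":1},{"x":-0.03,"y":0,"z":-0.02,"rx":0,"ry":0,"rz":0,"jaw":1},{"x":-0.04,"y":0,"z":0,"rx":0,"ry":0,"rz":0,"jaw":1},{"x":0,"y":0,"z":0,"rx":0,"ry":0,"rz":0,"jaw":1},{"x":0,"y":0,"z":0,"rx":0,"ry":0,"rz":0,"jaw":1}]'
python3 - <<'E'
from h import *
s=snap('wrist','w9'); 
cv2.imwrite('pics/o9.png',np.hstack([ortho(s,(.513,-.2306),.06,.1,400),ortho(s,(.513,-.2306),.06,.114,400)]))
hsv=cv2.cvtColor(s['image'],cv2.COLOR_RGB2HSV)
d=s['depth'];H,W=d.shape;v,u=np.mgrid[:H,:W];x=u-s['cx'];y=v-s['cy'];r=np.hypot(x,y);k=np.tan(r/s['fx'])/np.maximum(r,1e-9)*d
M=np.linalg.inv(s['world_to_cam']);P=np.stack([x*k,y*k,d],-1)@M[:3,:3].T+M[:3,3]
m=(hsv[...,0]>18)&(hsv[...,0]<32)&(hsv[...,1]>130)&(hsv[...,2]>80)&(np.hypot(P[...,0]-.513,P[...,1]+.2306)<.036)
m=cv2.erode(m.astype(np.uint8),np.ones((3,3)))>0
print('disc z median',m.sum(),np.median(P[m][:,2]),np.percentile(P[m][:,2],[10,90]))
A=np.c_[P[m][:,:2]-[.513,-.2306],np.ones(m.sum())];print('plane',np.linalg.lstsq(A,P[m][:,2],rcond=None)[0])
st=bot.get_state();print(st['force'],st['position'])
snap('scene','s9')
E
```

```text
clock: 17.73
position: [0.4433, -0.2322, 0.1866]
tool_rot: [1.0, 0.012, 0.0, 0.0]
force: [0.1, -0.1, 0.5]
width: 0.094
disc z median 1311 0.07816011827549396 [0.07722158 0.07914412]
plane [0.03161717 0.00077067 0.07934868]
[ 0.69871602 -0.04652485  0.17731091] [ 0.44342106 -0.23210551  0.18631974]
```

View pics/w9.png

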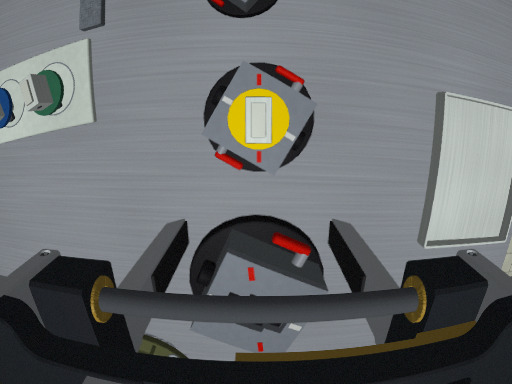

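View pics/o9.png

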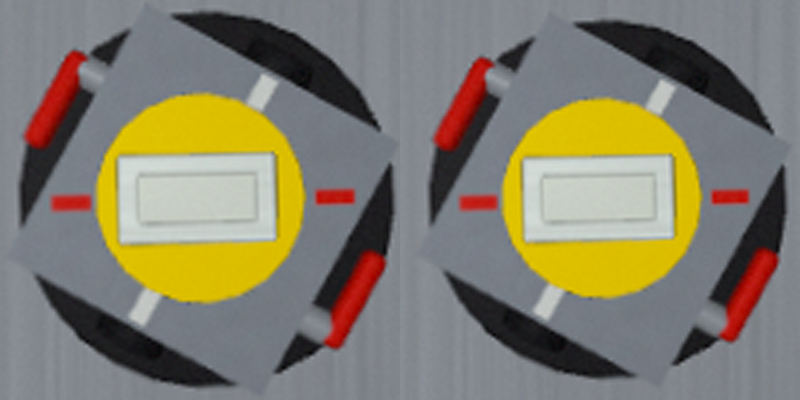

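View pics/s9.png

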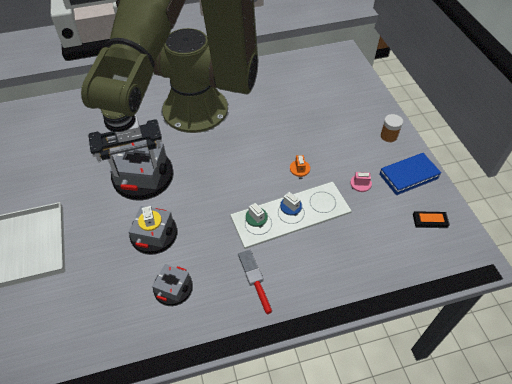

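The yellow clamp edge lies at about 1.5° and the red marks at 1.3°. The disc top is at 78 mm, the seated height of 70+8. Blue (290,203) and green (256,216) stand where they were in the scene view, and nothing touches the gripper. Handing in.

```bash
python3 -c "
from rig import bot
print(bot.close_job(), bot.get_state()['clock'])"
```

```text
the job is handed in; nothing more can be done
the job is handed in; nothing more can be done
```

I took the yellow chuck from the white plate and lowered it into the middle-sized stage (96 mm head) along the white marks. I then twisted it 60° clockwise, let go and backed off. The job was handed in at about 18 s.

**Last checks:**
- **Alignment:** the clamp edge is at about 1.5° and the line of the red marks at about 1.3°.
- **Seating:** the disc top measures 78 mm, as expected when fully down. A plane fitted to the depth readings tilted by about 1.8°, which I put down to depth noise but did not check further. I did not tug the chuck to test the lock.
- **Contact:** the gripper is open and clear, with forces near zero.
- **Blue and green chucks:** they stand where they were in the scene view. The orange and pink look-alikes were not touched.

**What went wrong on the way:**
- My first two move calls were refused because each row needs every key.
- The first grasp closed on nothing just above the chuck. The reported TCP lies about 37 mm beyond the real fingertips. I measured this from the wrist depth image and corrected it before the second grasp, which held.

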